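# Tip the nuts into the cassette and draw it from its dock

## Task

Pick up the small steel tray by the fin on top and tip it over the cassette, so that all three hex nuts slide out of its open end into the cassette while that is still seated in its dock; then stand the empty tray back on the table and let go of it. Then pinch the cassette's two opposed side catches together, lift the cassette with the nuts in it straight up by about a hand's breadth, and finish while still holding it there, level, still and free of everything, with both catches squeezed in. Leave the oil bottle, the tape roll and the solder reel where they stand.

Things in the scene. Friction and masses are not known exactly. Their poses are not given: they have to be found in the camera images.
- dock: Fixed dock: grey base plate 150 x 110 x 6 mm (x, y, z), dark guides up to 34 mm above the table. Origin: centre of its underside, on the table; x along the cassette's length, z up. Left or right of the tray, its x axis to the robot's left within 0.35 rad. Lips on its +y and -y sides hold down the teeth of the cassette's catches: it lifts only with both catches pressed about 4 mm or more.
- cassette: Open aluminium trough, outside 114 x 46 x 85 mm (x, y, z), walls 2 mm, mouth 110 x 42 mm, 0.15 to 0.25 kg. Origin: centre of its underside, 6 mm above the dock's origin when seated; axes as the dock's. At the middle of each long side (+y, -y) stands a black ribbed catch plate, 34 mm wide along x, up to 84 mm above the underside; free to grip above 35 mm.
- catch_left_face (a point): Where to press: on the outer face of the +y catch plate, 66 mm above the cassette's underside. The outer faces are 66 mm apart at rest, 54 mm when fully pressed; they press along the cassette's y axis.
- catch_right_face (a point): The same on the -y catch plate.
- catch_left (a joint): Travel of the catch plate on the cassette's +y side: 0 = sprung out (latched), 0.006 m = fully pressed inward. Spring: 3 N at the start of the travel, 6 N at the end.
- catch_right (a joint): The same for the catch plate on the cassette's -y side.
- tray: Steel trough 120 x 36 mm (x, y), walls 22 mm high, floor 3 mm, inside 30 mm wide, 0.1 to 0.16 kg. Origin: centre of its underside. Its -x end (x = -60 mm) is open, the spout, to the robot's right within 0.35 rad. Black fin to grip on a bridge over its middle: 12 mm thick (y), 40 mm long (x), 46 to 78 mm above the underside. Nuts slide once it tips past 27 to 35 degrees; 45 empties it.
- nut0: Steel hex nut 22 x 19 x 10 mm, 30 g, lying in the tray. Origin: centre of its underside.
- nut1: Second such nut in the tray.
- nut2: Third such nut in the tray.
- oil_bottle: Bystander: small oil bottle with a pointed cap, 40 x 40 x 120 mm, origin at the centre of its underside. Leave it alone.
- tape_roll: Bystander: roll of tape lying flat, 63 mm across, 19 mm high. Leave it alone.
- solder_reel: Bystander: reel of solder, 55 mm across, 37 mm high. Leave it alone.
There are look-alikes about, which are no part of the job. What is shaped like the tray but red is not meant. Of the things that look like the cassette, the larger one is meant.

How it is judged (in metres and radians):
On the way, in this order (a step that is already met when the one before it is completed fails the run):
1. the tray is tipped (at least 25 degrees) over the dock (angle between tray's own z axis and vertical above 0.44 rad and horizontal distance between tray and dock below 0.16 m and height (world z) of tray above 0.06 m), for 0.1 s.
2. all three nuts lie in the cassette, which is still latched in its dock (x of nut0 in the frame of cassette between -0.056 and 0.056 m and y of nut0 in the frame of cassette between -0.022 and 0.022 m and z of nut0 in the frame of cassette between -0.003 and 0.075 m and x of nut1 in the frame of cassette between -0.056 and 0.056 m and y of nut1 in the frame of cassette between -0.022 and 0.022 m and z of nut1 in the frame of cassette between -0.003 and 0.075 m and x of nut2 in the frame of cassette between -0.056 and 0.056 m and y of nut2 in the frame of cassette between -0.022 and 0.022 m and z of nut2 in the frame of cassette between -0.003 and 0.075 m and z of cassette in the frame of dock below 0.01 m and value of joint each of catch_left, catch_right below 0.002 m), for 0.2 s.
3. the empty tray stands on the table again, let go, the cassette still latched (height (world z) of tray between -0.005 and 0.006 m and angle between tray's own z axis and vertical below 0.1 rad and z of cassette in the frame of dock below 0.01 m and value of joint each of catch_left, catch_right below 0.002 m and contact force between the fingers and tray below 0.05 N and linear speed of tray below 0.03 m/s), for 0.2 s.
At the end, for the whole second after the job is handed in: Fingers hold the cassette (over 2 N), both catches pressed 3.5 mm or more, over 50 mm above its seat's level and within 100 mm of the dock, tilt under 0.25 rad, still (0.03 m/s, 0.2 rad/s), touching neither dock nor tray; three nuts inside; tray flat on the table (6 mm, 0.1 rad), let go (z of cassette in the frame of dock above 0.056 m and horizontal distance between cassette and dock below 0.1 m and angle between cassette's own z axis and vertical below 0.25 rad and linear speed of cassette below 0.03 m/s and angular speed of cassette below 0.2 rad/s and value of joint each of catch_left, catch_right above 0.0035 m and contact force between the fingers and cassette above 2 N and contact force between cassette and dock below 0.05 N and contact force between each of cassette, the fingers and tray below 0.05 N and x of nut0 in the frame of cassette between -0.056 and 0.056 m and y of nut0 in the frame of cassette between -0.022 and 0.022 m and z of nut0 in the frame of cassette between -0.003 and 0.075 m and x of nut1 in the frame of cassette between -0.056 and 0.056 m and y of nut1 in the frame of cassette between -0.022 and 0.022 m and z of nut1 in the frame of cassette between -0.003 and 0.075 m and x of nut2 in the frame of cassette between -0.056 and 0.056 m and y of nut2 in the frame of cassette between -0.022 and 0.022 m and z of nut2 in the frame of cassette between -0.003 and 0.075 m and height (world z) of tray between -0.005 and 0.006 m and angle between tray's own z axis and vertical below 0.1 rad); the arm keeps its last pose, push and grip.
It fails at once if the oil bottle is pushed more than 25 mm (distance of oil_bottle from where it was at the start of the episode above 0.025 m).
It fails at once if the tape roll is pushed more than 25 mm (distance of tape_roll from where it was at the start of the episode above 0.025 m).
It fails at once if the solder reel is pushed more than 25 mm (distance of solder_reel from where it was at the start of the episode above 0.025 m).
It also fails if it takes over 72 s, if anything falls off the work surface, if the arm or the gripper's body presses on something with over 40 N, if the wrist force passes 120 N, or if a joint passes its speed limit or range.

## Robot

A 7-joint arm with a two-finger parallel gripper is mounted at the origin on a cart in front of the work surface, level with it; the furniture and walls round the work are solid. World frame = base frame: x ahead of the robot, y to its left, z up, the work surface at z = 0. Lengths are in mm, angles in rad, forces in N, time in s.
With the tool pointing down it reaches from about 425 to 825 mm from the base axis. Payload 3.6 kg.
Tool frame: the origin (TCP) lies on the centre line of the jaws, within the pads' length; the fingertips stand 11 mm ahead of it and the grasp point (between the pads) lies 8 mm behind it; z points along the fingers, y is the line along which they close (so a half turn about z gives the same grasp; the last joint's range is limited). The gripper opens to 93 mm and grips with 3 to 60 N. Pads are 15 mm wide; open, the fingers measure 128 mm over their backs; the gripper's body (75 mm by 188 mm) begins 65 mm behind the grasp point.
Start: joints at [-1.313, 0.615, -0.013, 1.423, 0.008, 1.103, -0.04], TCP at [181.969, 623.977, 202.14] pointing down, gripper open.
Joint ranges: [-3.12, 3.12], [-0.3, 2.06], [-1.34, 1.32], [0.26, 2.42], [-1.36, 4.5], [0.01, 1.98], [-2.84, 2.84]. Speed limits (rad/s): [2.79, 2.79, 3.14, 3.14, 3.14, 3.14, 3.14].

## Interface

Orientations are given as a unit quaternion [x, y, z, w].
In Python, from station import r gives the robot as it stands.
- The arm moves only by the shell command python3 -m handwheel 'ROWS' [FORCE]. ROWS is text: rows parted by semicolons, each of 7 numbers parted by spaces: the shift along the tool's x, y, z in m, then the turn, a rotation vector about the tool's x, y, z in degrees, then the finger opening in m, from 0 to 0.093. A call has 1 to 8 rows; each row shifts and turns the commanded pose from where the row before left it, along the tool's axes as they then stand; what a row does not reach is not made up. A row lasts 1/10 s, in which the tool goes at most 50 mm and 8.59 degrees, less where a joint would pass 70% of its speed; a pose out of reach is approached as far as the arm can. A call with a gripper value outside its range is refused whole. The fingers move at their own pace and stop on an object; FORCE is the grip in N (left out, the last holds). Time passes only in rows, so rows that do not move let the fingers close. It gives the time, the measured TCP pose, the force, the opening and the grip force at its end, in the units of the state.
- r.sense(): the state, without advancing time (a new reading comes with each control period).
- r.camera(name): name is "scene" or "top"; returns (picture, depth): 420x560x3 uint8, red, green, blue; 420x560 float32, mm along the optical axis (not along the pixel's ray), 0 where there is no reading.
- r.camera_params(name): a dict with "K" (3x3 intrinsics, pixels), "rvec" (rotation vector, rad) and "tvec" (3), from world to camera coordinates, as OpenCV has them. Camera axes: x right, y down, z forward; pixel columns grow to the right and rows downward; lengths in mm; the calibration is good to about 2 mm. A picture is of the moment at which its call begins. camera_params takes no time and is no camera call.
- r.sign_off(): hands the job in; it is judged then, once.
Trained networks look in the newest picture that a camera, given by its name, has taken for a name from the list of things; names that differ only in an ending like _2 or _b are one class to them, and where a whole thing is asked for, a point or a joint stands for the part that bears it (a point fixed in the world has none). Each returns a list of dicts, best first, with "conf" (0 to 1); they miss things now and then, are a little off and sometimes report something else, mostly with a low value. They report only what shows in the picture. A call takes as long as a camera call. They do not tell look-alikes from the thing itself.
- r.spot_in(query, camera): "position" ([x, y, z] in mm, in world coordinates, good to about 4 mm: the middle of the surface that is visible of it).
- r.mark_of(query, camera): "position" ([x, y, z] in mm, in world coordinates, good to about 4 mm: a listed point, or the origin of a listed thing).
The state is a dict: "clock": time; "joints": joint angles; "joint_velocities": joint speeds; "joint_torque": joint torques, N m; "tool_pos": TCP position; "ee_rot": TCP orientation; "ft_force": force on the tool from outside, world axes, zero at the start; "torque": the same for the moment, N m; "width": opening from 0.0 (shut) to 1.0 (fully open); "finger_force": force on a finger pad.
Only numpy, scipy, OpenCV 4.12 (cv2) and the standard library are available. Lean on these libraries where they do the work, as an engineer would, in place of code of your own. Each camera call takes 0.05 s, during which the arm holds its last target. There are 200 camera calls.

## Working session

There is one attempt and no reset: what is moved stays moved. The work goes in short steps, Python scripts to look and compute and a shell command to move; the robot and the scene stay as the last step left them, time stands still between calls to the robot, and variables do not carry over. Pictures are saved under pics/ and viewed, at most 12 in all, crops included, and the job is handed in when it is done.

```bash
mkdir -p pics; ls; python3 - <<'E'
from station import r
import cv2,numpy as np
s=r.sense();print(s['clock'],s['tool_pos'],s['ee_rot'],s['width'])
for c in ('scene','top'):
    p,d=r.camera(c);cv2.imwrite(f'pics/{c}0.png',p[:,:,::-1])
    np.savez(f'pics/{c}0.npz',p=p,d=d)
    for q in ('dock','cassette','tray','catch_left_face','catch_right_face','nut0','oil_bottle','tape_roll','solder_reel'):
        print(c,q,[(np.round(x['position']).tolist(),round(x['conf'],2)) for x in r.mark_of(q,c)])
E
```

```text
pics
0.0 [181.78086358 623.20155124 201.00701374] [ 1.41384580e-01  9.89953938e-01 -1.25779630e-03 -1.41263113e-04] 1.0017574681483548
scene dock [([486.0, 37.0, 1.0], 0.83)]
scene cassette [([484.0, 37.0, 8.0], 0.75), ([632.0, 29.0, 2.0], 0.66)]
scene tray [([408.0, -226.0, -1.0], 0.82), ([540.0, -222.0, 1.0], 0.56)]
scene catch_left_face [([458.0, 35.0, 70.0], 0.71), ([632.0, 50.0, 52.0], 0.59)]
scene catch_right_face [([518.0, 41.0, 71.0], 0.57), ([639.0, -1.0, 49.0], 0.43)]
scene nut0 [([549.0, -248.0, 6.0], 0.61), ([546.0, -191.0, 3.0], 0.61)]
scene oil_bottle [([413.0, 259.0, -1.0], 0.56)]
scene tape_roll [([368.0, -74.0, -0.0], 0.86)]
scene solder_reel [([688.0, -95.0, -3.0], 0.9)]
top dock [([483.0, 41.0, 0.0], 0.73)]
top cassette [([631.0, 25.0, 3.0], 0.75), ([483.0, 37.0, 6.0], 0.58)]
top tray [([411.0, -223.0, 4.0], 0.94), ([545.0, -218.0, 1.0], 0.71), ([543.0, -190.0, 3.0], 0.17)]
top catch_left_face [([632.0, 49.0, 53.0], 0.46), ([457.0, 41.0, 71.0], 0.44), ([543.0, -250.0, 3.0], 0.3)]
top catch_right_face [([518.0, 39.0, 70.0], 0.45), ([639.0, 1.0, 51.0], 0.41)]
top nut0 [([545.0, -188.0, 2.0], 0.54), ([544.0, -249.0, 3.0], 0.46)]
top oil_bottle [([412.0, 257.0, -0.0], 0.83), ([458.0, 38.0, 71.0], 0.27)]
top tape_roll [([364.0, -81.0, 2.0], 0.72), ([485.0, 41.0, 8.0], 0.51)]
top solder_reel [([687.0, -92.0, 2.0], 0.57)]
```

View pics/scene0.png

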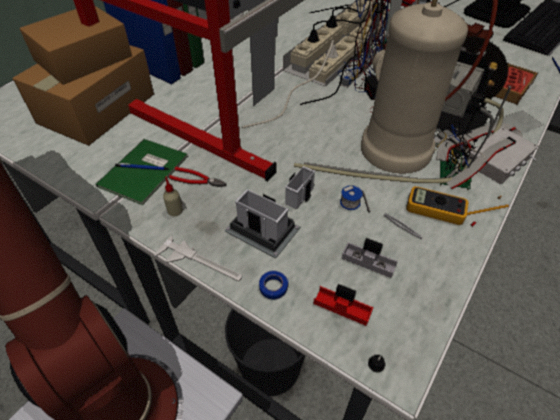

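View pics/top0.png

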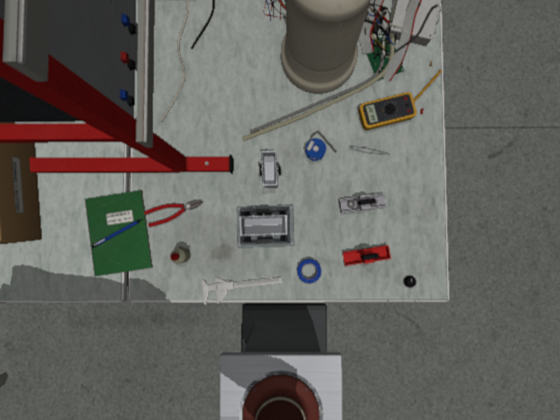

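The scene picture shows the large cassette in its dock at about (263,218), with a smaller look-alike at (300,185). The steel tray is at (370,257) and the red one at (343,303). The top view agrees: dock (265,226), steel tray (362,203). The dock is left of the tray, so the spout points away from it.

```bash
cat > h.py <<'E'
import numpy as np,cv2
from station import r
from scipy.spatial.transform import Rotation as R
def cloud(c,d,p):
    q=r.camera_params(c);K=np.array(q['K']);Rm=cv2.Rodrigues(np.array(q['rvec'],float))[0];t=np.array(q['tvec'],float).ravel()
    v,u=np.nonzero(d>0);z=d[v,u].astype(float)
    P=np.c_[(u-K[0,2])/K[0,0]*z,(v-K[1,2])/K[1,1]*z,z]
    return (P-t)@Rm,p[v,u].astype(int)
def proj(c,X):
    q=r.camera_params(c);return cv2.projectPoints(np.array(X,float).reshape(-1,1,3),np.array(q['rvec'],float),np.array(q['tvec'],float),np.array(q['K'],float),None)[0][:,0]
def goto(pos,Rt,P0=None,R0=None):
    "tool-frame shift (m) and turn (deg) to reach pos/Rt from now"
    s=r.sense()
    P0=np.array(s['tool_pos']) if P0 is None else P0
    R0=R.from_quat(s['ee_rot']) if R0 is None else R0
    return R0.inv().apply(np.array(pos)-P0)/1000,(R0.inv()*Rt).as_rotvec(degrees=True)
def box(P,x,y,z):
    return (abs(P[:,0]-x[0])<x[1])&(abs(P[:,1]-y[0])<y[1])&(P[:,2]>z[0])&(P[:,2]<z[1])
E
cat > m.py <<'E'
from h import *
np.set_printoptions(precision=1,suppress=True)
for c in('scene','top'):
    f=np.load(f'pics/{c}0.npz');P,C=cloud(c,f['d'],f['p'])
    q=r.camera_params(c);Rm=cv2.Rodrigues(np.array(q['rvec'],float))[0];print(c,'cam at',-Rm.T@np.array(q['tvec'],float).ravel())
    print('tcp px',proj(c,[[182,623,201]]))
    for n,x,y,z in(('table',(450,20),(-150,20),(-20,20)),('rim',(484,50),(38,85),(80,110)),('dockplate',(484,80),(38,95),(3,14)),('tray',(545,45),(-219,80),(10,32)),('fin',(545,45),(-219,60),(60,95)),('trayall',(545,45),(-219,80),(4,95)),('small',(632,60),(27,60),(40,100)),('tall y>90',(550,250),(300,200),(60,900)),('tall mid',(520,150),(-150,250),(100,900))):
        Q=P[box(P,x,y,z)]
        if len(Q)<4:print(n,len(Q));continue
        (cx,cy),(w,h),a=cv2.minAreaRect(Q[:,:2].astype(np.float32))
        print(n,len(Q),'rect c',np.array([cx,cy]),'wh',np.array([w,h]),'ang',round(a,1),'z',np.percentile(Q[:,2],[5,50,95]),'x',Q[:,0].min(),Q[:,0].max(),'y',Q[:,1].min(),Q[:,1].max())
E
python3 m.py
```

```text
scene cam at [ -47.  -376.8  835.9]
tcp px [[-35.2 144.2]]
table 262 rect c [ 449.8 -150.1] wh [38.8 40.1] ang 1.2 z [-2.7 -0.2  2.2] x 430.0905989261794 469.55633649009957 y -169.89169230302892 -130.35995810141833
rim 511 rect c [485.3  38.9] wh [ 68.3 119.2] ang 0.0 z [80.8 87.5 91.7] x 451.12154097316187 519.4800033882933 y -20.644859981991207 98.51799797490303
dockplate 568 rect c [478.1  40.6] wh [147.8 178.4] ang 2.7 z [ 3.5  6.2 12.5] x 406.2551936609119 556.1654125788202 y -52.01290336522757 129.04165649314635
tray 475 rect c [ 545.  -218.4] wh [ 40.3 119.8] ang 7.6 z [10.7 16.8 24.6] x 518.3525965807132 571.7731961763943 y -280.24348881372833 -158.064343630842
fin 158 rect c [ 544.6 -218.8] wh [14.8 39.4] ang 8.0 z [61.3 74.  78.7] x 535.0072229991583 552.5782532687999 y -238.83290824701805 -199.16629515406643
trayall 973 rect c [ 551.9 -217.4] wh [ 54.6 119.8] ang 7.8 z [ 5.5 19.  76.1] x 518.3525965807132 585.153757035728 y -280.24348881372833 -158.064343630842
small 435 rect c [631.6  25.2] wh [53.4 92.4] ang 89.9 z [41.9 55.5 64.8] x 585.4522762678422 677.8331572876671 y
[... 826 characters left out ...]
883191 571.4091452125411 y -278.44387984027543 -155.00058986730312
fin 86 rect c [ 547.1 -216.1] wh [12.1 39.4] ang 7.1 z [68.1 76.5 80. ] x 539.0530387473419 553.635152322221 y -235.82736937460746 -196.17149612788197
trayall 464 rect c [ 546.6 -220.5] wh [145.7  85.2] ang 89.4 z [ 4.4 21.6 77.6] x 503.65182260783286 588.823117592519 y -293.8543596562382 -147.81580315953445
small 183 rect c [633.4  27.3] wh [50.7 90. ] ang 89.8 z [44.8 62.2 66.9] x 588.4892915825063 678.442791688043 y 1.9685962398372288 52.71780488567475
tall y>90 21003 rect c [577.8 284.6] wh [351.9 318.7] ang 29.1 z [338.5 527.5 724. ] x 396.2679812482553 799.9931523084751 y 100.02439390182249 499.95234452021884
tall mid 0
```

```bash
cat > m2.py <<'E'
from h import *
from scipy.optimize import least_squares
np.set_printoptions(precision=1,suppress=True)
def seg(p,a,b):
    a=np.array(a);b=np.array(b);t=np.clip(((p-a)@(b-a))/((b-a)@(b-a)),0,1);return np.linalg.norm(p-a-t[:,None]*(b-a),axis=1)
S=[((-56,22),(56,22)),((-56,-22),(56,-22)),((-56,-22),(-56,22)),((56,-22),(56,22)),((-17,31),(17,31)),((-17,-31),(17,-31))]
def fit(Q):
    def f(v):
        c,s=np.cos(v[2]),np.sin(v[2]);p=(Q[:,:2]-v[:2])@np.array([[c,-s],[s,c]])
        return np.min([seg(p,*k) for k in S],0)
    b=min((least_squares(f,[486,40,np.radians(a)],loss='soft_l1',f_scale=2,x_scale=[1,1,.02]) for a in(80,85,90,95,100)),key=lambda o:o.cost)
    return b.x*[1,1,57.3],b.cost,len(Q)
if __name__=='__main__':
  for c in('scene','top'):
    f=np.load(f'pics/{c}0.npz');P,C=cloud(c,f['d'],f['p'])
    Q=P[box(P,(484,50),(38,85),(85,97))];print(c,'cassette',*fit(Q))
    D=P[box(P,(484,60),(38,80),(14,40))]
    r_=cv2.minAreaRect(D[:,:2].astype(np.float32));print('guides',r_)
    for y in range(0,700,100):
        q=P[(P[:,1]>y)&(P[:,1]<y+100)&(P[:,2]>140)&(P[:,0]>100)]
        if len(q):print(y,len(q),'xmin',np.percentile(q[:,0],1),'z there',np.median(q[q[:,0]<np.percentile(q[:,0],3),2]), 'zrange',np.percentile(q[:,2],[1,99]))
E
python3 m2.py
```

```text
scene cassette [485.6  38.5  91.6] 330.33771253714366 347
guides ((484.7773742675781, 39.20914077758789), (92.69429779052734, 130.1564178466797), 1.7310818433761597)
0 59 xmin 1109.2394472736435 z there 142.6640860883661 zrange [140.2 269. ]
100 668 xmin 1170.1011905764728 z there 250.86340046543413 zrange [142.  267.5]
200 4432 xmin 627.4991450995437 z there 359.1041310992062 zrange [146.5 440.4]
300 1630 xmin 633.6407788438447 z there 366.09908505326524 zrange [141.7 416.9]
400 561 xmin 633.2337201763709 z there 365.05482600011504 zrange [350.9 380.4]
500 249 xmin 632.715210219041 z there 361.1026486906205 zrange [350.6 380.5]
600 5089 xmin 448.6078826278426 z there 154.40158024562945 zrange [141.  264.6]
top cassette [488.1  41.2  91.5] 137.88702303508623 205
guides ((487.5779724121094, 41.1619873046875), (90.19210052490234, 127.73938751220703), 0.20224270224571228)
200 18394 xmin 628.3419068928392 z there 698.0795650378764 zrange [197.7 725.7]
300 2388 xmin 636.5426490502296 z there 367.36873037448436 zrange [356.9 587.8]
400 1468 xmin 636.5372043511956 z there 368.96781799589996 zrange [351.5 491.9]
500 90 xmin 158.61125328678182 z there 239.91998234273987 zrange [221.9 359.2]
600 382 xmin 454.5021236245852 z there 148.35125936529562 zrange [140.2 159.6]
```

```bash
python3 -m handwheel '0 -0.038 -0.015 0 0 0 0.093; 0 -0.038 -0.015 0 0 0 0.093; 0 -0.038 -0.015 0 0 0 0.093; 0 -0.036 -0.015 0 0 0 0.093; -0.048 -0.0023 0 0 0 5.5 0.093; -0.048 -0.0023 0 0 0 5.5 0.093; -0.048 -0.0023 0 0 0 5.5 0.093; -0.048 -0.0023 0 0 0 5.5 0.093' && python3 -m handwheel '-0.048 -0.0023 0 0 0 5.5 0.093; -0.048 -0.0023 0 0 0 5.5 0.093; -0.048 -0.0023 0 0 0 5.5 0.093; -0.048 -0.0023 0 0 0 5.5 0.093; -0.048 -0.0023 0 0 0 5.5 0.093; -0.048 -0.0023 0 0 0 5.5 0.093; -0.048 -0.0023 0 0 0 5.5 0.093; -0.048 -0.0023 0 0 0 5.5 0.093'
```

```text
clock: 1.8
tool_pos: [311.6, 391.8, 262.6]
ee_rot: [0.329, 0.944, 0.001, 0.0]
ft_force: [0.1, 0.0, -0.0]
width: 1.001
finger_force: 0.0
clock: 2.6
tool_pos: [496.9, 65.0, 262.4]
ee_rot: [0.659, 0.752, 0.0, 0.0]
ft_force: [0.0, 0.0, 0.5]
width: 1.0
finger_force: 0.0
```

```bash
python3 - <<'E'
from h import *
np.set_printoptions(precision=4,suppress=True)
s=r.sense();print(s['clock'],s['tool_pos'],s['joints'])
def down(h): h=np.radians(h);y=np.array([np.cos(h),np.sin(h),0]);z=np.array([0,0,-1.]);return R.from_matrix(np.c_[np.cross(y,z),y,z])
for a in (7.8,):print(goto([546,-217.5,160],down(a)))
E
```

```text
2.6 [496.8953  65.0101 262.4014] [-0.4884  0.3422  0.437   1.762  -0.1625  1.0718  0.1358]
(array([-0.2865,  0.0115,  0.1024]), array([ 0.0681,  0.0022, -0.2571]))
```

```bash
python3 -m handwheel '0 0 0 0 8 0 0.093; 0 0 0 0 8 0 0.093;0 0 0 0 8 0 0.093;0 0 0 0 8 0 0.093;0 0 0 0 8 0 0.093;0 0 0 0 8 0 0.093;0 0 0 0 0 0 0.093'; python3 -c "
from h import *
s=r.sense();print(s['joints'],R.from_quat(s['ee_rot']).as_matrix().round(3))"
```

```text
clock: 3.3
tool_pos: [496.0, 62.2, 258.7]
ee_rot: [0.605, 0.685, 0.266, -0.307]
ft_force: [0.1, -0.2, -0.6]
width: 1.002
finger_force: 0.0
[ 0.14175732  0.54356749  0.23864268  1.76241444 -0.83591435  1.44130551
  0.87525533] [[-0.079  0.992 -0.098]
 [ 0.665  0.126  0.736]
 [ 0.743 -0.007 -0.67 ]]
```

```bash
python3 -m handwheel '0 0 0 0 -8 0 0.093; 0 0 0 0 -8 0 0.093;0 0 0 0 -8 0 0.093;0 0 0 0 -8 0 0.093;0 0 0 0 -8 0 0.093;0 0 0 0 -8 0 0.093;-0.03 0 0 0 0 0 0.093;-0.045 0.002 0.01 0 0 0 0.093' && python3 -m handwheel '-0.045 0.002 0.012 0 0 0 0.093;-0.045 0.002 0.015 0 0 0 0.093;-0.045 0.002 0.02 0 0 0 0.093;-0.045 0.002 0.02 0 0 0 0.093;-0.03 0.001 0.02 0 0 0 0.06;0 0 0 0 0 0 0.06; 0 0 0 0 0 0 0.06';python3 - <<'E'
from h import *
np.set_printoptions(precision=4,suppress=True)
def down(h): h=np.radians(h);y=np.array([np.cos(h),np.sin(h),0]);z=np.array([0,0,-1.]);return R.from_matrix(np.c_[np.cross(y,z),y,z])
print(goto([546,-217.5,62],down(7.8)))
ims=[]
for c in('scene','top'):
    p,d=r.camera(c);s=r.sense();u,v=proj(c,[[546,-217.5,78]])[0].astype(int)
    k=p[max(v-70,0):v+70,max(u-70,0):u+70,::-1];ims.append(cv2.resize(k,(400,400),interpolation=cv2.INTER_CUBIC))
    P,C=cloud(c,d,p);Q=P[box(P,(546,30),(-217,45),(66,80))];print(c,cv2.minAreaRect(Q[:,:2].astype(np.float32)))
cv2.imwrite('pics/a1.png',np.hstack(ims))
E
```

```text
clock: 4.1
tool_pos: [510.2, 1.2, 254.6]
ee_rot: [0.65, 0.76, 0.003, 0.002]
ft_force: [0.7, -0.7, 0.3]
width: 0.999
finger_force: 0.0
clock: 4.8
tool_pos: [546.3, -212.7, 166.0]
ee_rot: [0.657, 0.754, 0.001, 0.001]
ft_force: [0.8, 1.0, -0.2]
width: 0.793
finger_force: 0.0
(array([-0.0047, -0.0011,  0.104 ]), array([0.0976, 0.0113, 0.0244]))
scene ((544.52294921875, -218.65573120117188), (13.792823791503906, 39.18589401245117), 10.08110523223877)
top ((546.655517578125, -213.30487060546875), (11.84885311126709, 33.57394790649414), 7.762184143066406)
```

View pics/a1.png

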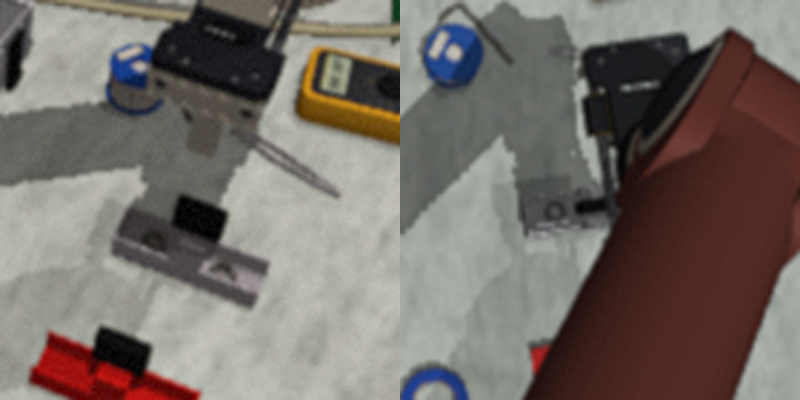

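The crop shows the gripper right above the black fin, square to it, with nuts on either side of the fin in the grey tray. I'll descend.

```bash
python3 -m handwheel '-0.005 -0.001 0.03 0 0 0 0.06;0 0 0.03 0 0 0 0.06;0 0 0.025 0 0 0 0.06;0 0 0.019 0 0 0 0.06;0 0 0 0 0 0 0.06;0 0 0 0 0 0 0.06' 40 && python3 -m handwheel '0 0 0 0 0 0 0;0 0 0 0 0 0 0;0 0 0 0 0 0 0;0 0 0 0 0 0 0;0 0 0 0 0 0 0;0 0 0 0 0 0 0' 50
```

```text
clock: 5.5
tool_pos: [546.3, -217.9, 62.4]
ee_rot: [0.657, 0.754, 0.001, 0.001]
ft_force: [0.2, 0.0, 0.2]
width: 0.643
finger_force: 0.0
clock: 6.1
tool_pos: [545.0, -219.4, 61.2]
ee_rot: [0.658, 0.753, -0.0, -0.0]
ft_force: [-0.1, -0.2, -0.4]
width: 0.175
finger_force: 0.0
```

```bash
python3 -m handwheel '0 0 0 0 0 0 0;0 0 0 0 0 0 0;0 0 0 0 0 0 0' 50 && python3 -m handwheel '0 0 -0.01 0 0 0 0;0 0 -0.03 0 0 0 0;0 0 -0.04 0 0 0 0;0 0 -0.04 0 0 0 0;0 0 -0.04 0 0 0 0;0 0 0 0 0 0 0' 50
```

```text
clock: 6.4
tool_pos: [548.3, -218.6, 63.2]
ee_rot: [0.657, 0.754, 0.002, 0.002]
ft_force: [1.2, 2.5, 6.8]
width: 0.008
finger_force: 3.8
clock: 7.0
tool_pos: [547.6, -221.9, 227.5]
ee_rot: [0.658, 0.753, 0.002, 0.006]
ft_force: [0.3, -0.3, 1.0]
width: 0.006
finger_force: 0.0
```

The fingers shut completely, so the fin got away. I'll look before trying again.

```bash
python3 - <<'E'
from h import *
ims=[]
for c in('scene','top'):
    p,d=r.camera(c);np.savez(f'pics/{c}1.npz',p=p,d=d);u,v=proj(c,[[546,-217.5,78]])[0].astype(int)
    k=p[max(v-90,0):v+90,max(u-90,0):u+90,::-1];ims.append(cv2.resize(k,(400,400),interpolation=cv2.INTER_CUBIC))
    for q in('tray','nut0'):print(c,q,[(np.round(x['position']).tolist(),round(x['conf'],2)) for x in r.mark_of(q,c)])
    P,C=cloud(c,d,p)
    for z in((66,85),(15,30)):
        Q=P[box(P,(546,50),(-217,75),z)];print(c,z,len(Q),cv2.minAreaRect(Q[:,:2].astype(np.float32)) if len(Q)>4 else '')
cv2.imwrite('pics/a2.png',np.hstack(ims))
E
```

```text
scene tray [([406.0, -227.0, 1.0], 0.74), ([542.0, -221.0, 4.0], 0.7)]
scene nut0 [([546.0, -248.0, 7.0], 0.57), ([545.0, -193.0, 2.0], 0.48)]
scene (66, 85) 124 ((544.3325805664062, -218.84066772460938), (13.784360885620117, 39.492008209228516), 5.007434844970703)
scene (15, 30) 288 ((544.4590454101562, -218.30279541015625), (40.74509048461914, 119.81076049804688), 7.726007461547852)
top tray [([546.0, -216.0, 3.0], 0.82), ([407.0, -222.0, 0.0], 0.65)]
top nut0 [([541.0, -192.0, 1.0], 0.4)]
top (66, 85) 80 ((547.0955810546875, -215.4167022705078), (12.224822044372559, 37.941619873046875), 6.703624248504639)
top (15, 30) 87 ((545.3156127929688, -202.376953125), (35.91624069213867, 92.3828353881836), 7.742956161499023)
```

View pics/a2.png

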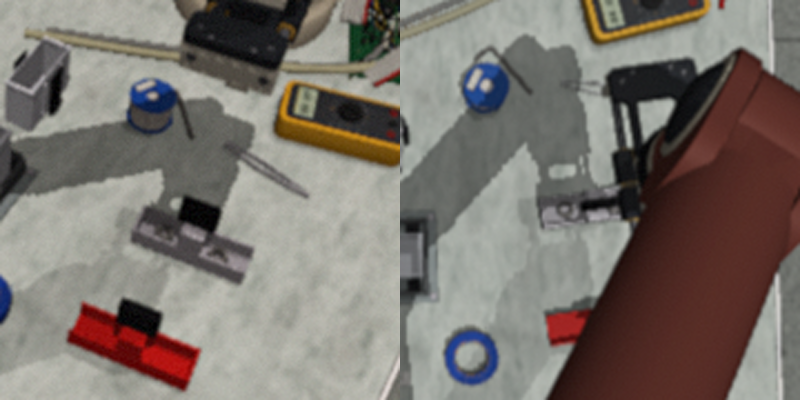

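```bash
python3 - <<'E'
from h import *
np.set_printoptions(precision=0,suppress=True)
s=r.sense();print(s['tool_pos'],s['width'],s['finger_force'])
for c in('scene','top'):
    f=np.load(f'pics/{c}1.npz');P,C=cloud(c,f['d'],f['p'])
    print(c,'px',proj(c,[s['tool_pos']]), 'crop origin',proj(c,[[546,-217.5,78]])[0].astype(int)-90)
    Q=P[box(P,(546,130),(-218,130),(110,420))]
    for z in range(110,420,20):
        q=Q[(Q[:,2]>=z)&(Q[:,2]<z+20)]
        if len(q):print(z,len(q),'x',q[:,0].min(),np.median(q[:,0]),q[:,0].max(),'y',q[:,1].min(),np.median(q[:,1]),q[:,1].max())
E
```

```text
[ 544. -219.  219.] 0.0029808087779734115 0.0
scene px [[385. 197.]] crop origin [283 150]
230 2 x 541.7393365570945 543.5307257608765 545.3221149646586 y -231.55743764803222 -231.37019969037743 -231.18296173272267
250 20 x 530.4303817438567 532.7326063844275 534.2060612343996 y -232.13952985651366 -223.21312110164166 -214.45488545022752
310 53 x 455.5955977933415 461.57662815725826 630.0124698983768 y -266.456395170466 -230.55514399160396 -199.3181747268348
330 528 x 452.3004161953327 464.58214805291334 630.1340207759733 y -268.0377040533816 -240.9145040112666 -183.02461004901417
350 1316 x 448.1470800664654 471.11659468624043 640.3344374967977 y -268.9694074838249 -236.0767452461057 -183.96634341719948
370 509 x 450.9250234286589 504.36898174328473 640.1645909654824 y -266.737599570835 -232.75855558340078 -197.46030690514974
390 313 x 499.2834898760625 505.76927733830235 538.3984744333226 y -260.50337904110694 -227.5290457191746 -193.21079109855478
410 425 x 499.71303288792734 508.92538779181984 550.9327071531906 y -260.87572702768347 -228.49921265030892 -186.20384207834778
top px [[381. 197.]] crop origin [277 110]
270 2 x 546.7538292089133 547.094770707251 547.4357122055885 y -207.79346477878917 -207.56746753068035 -207.3414702825715
310 19 x 512.8987856222167 550.4999872948425 624.6208878995294 y -185.40233969060083 -180.26495530160437 -170.73575086147156
330 415 x 503.08345232424614 550.7221674928002 627.7871055527884 y -198.4219625220229 -185.71944668078427 -170.30422320149654
350 770 x 562.0304993166565 620.2748212654315 640.5600459343104 y -241.10115205633747 -197.80505163782217 -169.73864499832928
390 18 x 516.3839114663592 536.0894818608374 555.2886317980559 y -185.52637814338308 -182.51409938217049 -180.44781174103147
410 64 x 517.8625629041087 552.8367076405603 578.5298582098213 y -200.61521166059998 -183.81998640928163 -179.30552708822523
```

```bash
python3 -m handwheel '0 0 0 0 0 0 0.06;0 0 0 0 0 0 0.06;0 0 0 0 0 0 0.06;0 0 0 0 0 0 0.06;0 0 0.03 0 0 0 0.06;0 0 0.04 0 0 0 0.06;0 0 0.04 0 0 0 0.06;0 0 0.03 0 0 0 0.06' 40 && python3 -m handwheel '0 0 0.02 0 0 0 0.06;0 0 0 0 0 0 0.06;0 0 0 0 0 0 0.06;0 0 0 0 0 0 0.06';python3 - <<'E'
from h import *
s=r.sense();print(s['tool_pos'],s['width'],s['ft_force'])
ims=[]
for c in('scene','top'):
    p,d=r.camera(c);np.savez(f'pics/{c}2.npz',p=p,d=d);u,v=proj(c,[[546,-217.5,78]])[0].astype(int)
    k=p[v-50:v+50,u-50:u+50,::-1];ims.append(cv2.resize(k,(400,400),interpolation=cv2.INTER_CUBIC))
cv2.imwrite('pics/a3.png',np.hstack(ims))
E
```

```text
clock: 8.1
tool_pos: [544.3, -218.7, 79.0]
ee_rot: [0.658, 0.753, -0.0, -0.001]
ft_force: [0.5, 0.3, 0.7]
width: 0.625
finger_force: 0.0
clock: 8.5
tool_pos: [546.2, -220.0, 62.7]
ee_rot: [0.658, 0.753, 0.0, 0.002]
ft_force: [-0.4, 0.9, -0.1]
width: 0.647
finger_force: 0.0
[ 546.17727864 -220.0321517    62.72382286] 0.6471137380212716 [-0.36754692  0.86188584 -0.0885137 ]
```

View pics/a3.png

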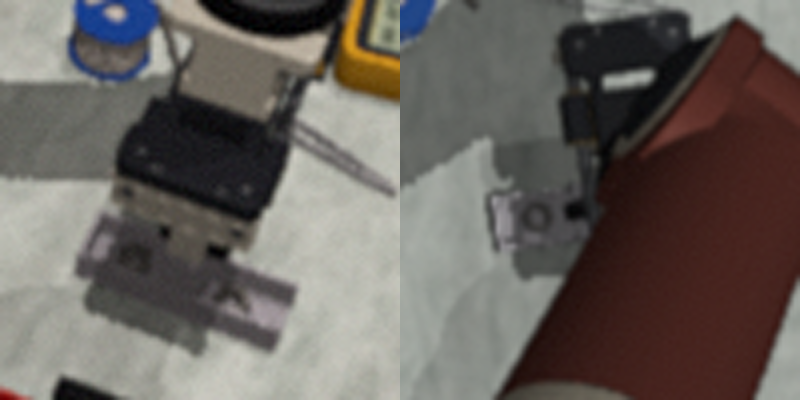

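The near finger stands in front of the fin, at about (190,245) in the crop, so the jaws do enclose it. I'll close gently and watch the opening.

```bash
python3 -m handwheel '0 0 0 0 0 0 0.02;0 0 0 0 0 0 0.02;0 0 0 0 0 0 0.02;0 0 0 0 0 0 0.02;0 0 0 0 0 0 0.02;0 0 0 0 0 0 0.02;0 0 0 0 0 0 0.02' 20;for i in 1 2 3 4; do python3 -m handwheel '0 0 0 0 0 0 0.008;0 0 0 0 0 0 0.008' 20 | tr '\n' ' '; echo; done
```

```text
clock: 9.3
tool_pos: [545.0, -219.3, 61.1]
ee_rot: [0.658, 0.753, -0.0, -0.0]
ft_force: [-0.1, -0.4, 0.5]
width: 0.215
finger_force: 0.0
clock: 9.5 tool_pos: [545.3, -219.3, 61.2] ee_rot: [0.658, 0.753, 0.0, 0.0] ft_force: [0.1, -0.5, -1.1] width: 0.112 finger_force: 20.0 
clock: 9.7 tool_pos: [546.4, -219.5, 62.0] ee_rot: [0.658, 0.753, 0.001, 0.001] ft_force: [1.5, 1.3, 3.2] width: 0.088 finger_force: 1.7 
clock: 9.9 tool_pos: [546.3, -219.5, 62.0] ee_rot: [0.658, 0.753, 0.001, 0.001] ft_force: [1.3, -0.3, 5.0] width: 0.085 finger_force: 2.8 
clock: 10.1 tool_pos: [546.3, -219.6, 62.0] ee_rot: [0.658, 0.753, 0.001, 0.001] ft_force: [2.1, 1.1, 5.3] width: 0.087 finger_force: 2.8
```

```bash
python3 - <<'E'
from h import *
s=r.sense();print(s['tool_pos'],s['width'],s['ft_force'],s['torque'],s['finger_force'])
np.set_printoptions(precision=1,suppress=True)
ims=[]
p2=np.load('pics/scene2.npz')['p']
p,d=r.camera('scene');np.savez('pics/scene3.npz',p=p,d=d);u,v=proj('scene',[[546,-217.5,60]])[0].astype(int)
for k in(p2,p):ims.append(cv2.resize(k[v-30:v+30,u-30:u+30,::-1],(400,400),interpolation=cv2.INTER_CUBIC))
cv2.imwrite('pics/a4.png',np.hstack(ims))
P,C=cloud('scene',d,p)
for z in((8,30),(30,50),(50,85)):
    Q=P[box(P,(546,50),(-217,75),z)];print(z,len(Q),cv2.minAreaRect(Q[:,:2].astype(np.float32)),'zmax',Q[:,2].max())
E
```

```text
[ 546.30384538 -219.55118785   62.00285278] 0.086807652836136 [2.05134172 1.1316017  5.34378123] [ 0.0817921  -0.32678239 -0.04694485] 2.757968343794346
(8, 30) 535 ((544.992431640625, -218.34890747070312), (39.82453536987305, 119.84125518798828), 7.571666717529297) zmax 29.34987431705965
(30, 50) 111 ((533.0296020507812, -220.59178161621094), (16.245492935180664, 37.066287994384766), 9.956314086914062) zmax 49.88934608490682
(50, 85) 52 ((539.9952392578125, -219.739990234375), (7.16010856628418, 39.6640625), 14.081939697265625) zmax 60.83318246582251
```

View pics/a4.png

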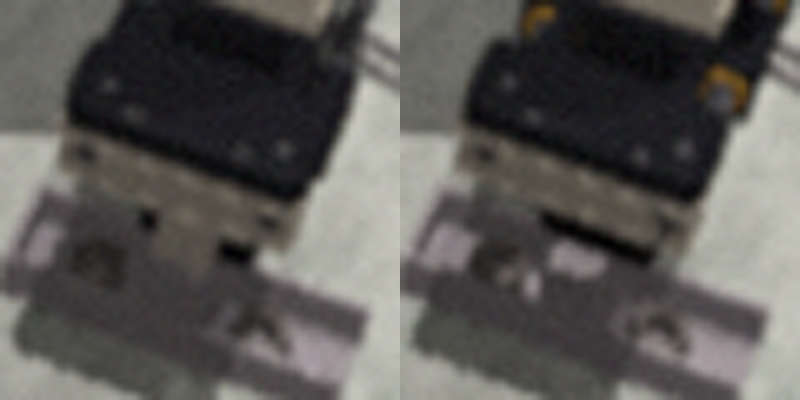

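```bash
python3 - <<'E'
from h import *
np.set_printoptions(precision=0,suppress=True,linewidth=200)
u0,v0=proj('scene',[[546,-217.5,60]])[0].astype(int)-30
for n in(2,3):
    f=np.load(f'pics/scene{n}.npz');p,d=f['p'],f['d']
    D=np.zeros_like(d);D[:]=d
    P,C=cloud('scene',np.where(d>0,d,1),p);P=P.reshape(420,560,3)
    for uu in(22,26,28,30,34,38):
        print(n,'col',uu,[(int(v),*P[v0+v,u0+uu].round().astype(int).tolist(),int(p[v0+v,u0+uu].sum()/3)) for v in range(26,46,2)])
E
```

```text
2 col 22 [(26, 460, -223, 175, 86), (28, 458, -225, 171, 81), (30, 459, -225, 165, 88), (32, 536, -203, 56, 20), (34, 559, -197, 18, 38), (36, 557, -199, 14, 64), (38, 557, -200, 7, 64), (40, 528, -210, 40, 58), (42, 526, -211, 35, 59), (44, 527, -212, 28, 57)]
2 col 26 [(26, 454, -232, 188, 89), (28, 460, -232, 175, 79), (30, 461, -232, 167, 80), (32, 500, -222, 110, 87), (34, 501, -223, 103, 77), (36, 500, -224, 98, 81), (38, 502, -225, 88, 74), (40, 528, -219, 47, 64), (42, 526, -220, 43, 60), (44, 529, -221, 32, 57)]
2 col 28 [(26, 454, -236, 190, 85), (28, 462, -235, 174, 84), (30, 461, -236, 171, 82), (32, 461, -237, 165, 99), (34, 501, -227, 106, 82), (36, 503, -227, 97, 77), (38, 499, -229, 96, 76), (40, 530, -222, 47, 71), (42, 527, -224, 45, 66), (44, 526, -226, 40, 59)]
2 col 30 [(26, 457, -239, 189, 60), (28, 461, -239, 178, 85), (30, 461, -239, 173, 78), (32, 463, -240, 165, 83), (34, 501, -231, 108, 82), (36, 501, -232, 102, 78), (38, 501, -233, 96, 77), (40, 502, -234, 89, 77), (42, 528, -228, 48, 63), (44, 531, -229, 37, 59)]
2 col 34 [(26, 453, -247, 200, 23), (28, 4
[... 1371 characters left out ...]
 463, -240, 165, 80), (34, 540, -220, 57, 49), (36, 539, -222, 51, 3), (38, 538, -223, 46, 87), (40, 533, -226, 46, 93), (42, 529, -228, 45, 67), (44, 529, -229, 39, 57)]
3 col 34 [(26, 454, -247, 198, 11), (28, 455, -247, 192, 79), (30, 461, -247, 179, 92), (32, 463, -247, 170, 78), (34, 464, -248, 163, 91), (36, 541, -230, 56, 34), (38, 540, -231, 51, 16), (40, 561, -227, 15, 58), (42, 563, -228, 7, 63), (44, -46, -377, 835, 68)]
3 col 38 [(26, 455, -253, 202, 21), (28, 456, -254, 195, 24), (30, 458, -255, 188, 78), (32, 465, -254, 174, 61), (34, 465, -255, 167, 71), (36, 463, -257, 164, 66), (38, 544, -239, 51, 59), (40, 561, -236, 23, 74), (42, 561, -237, 15, 60), (44, 563, -238, 6, 61)]
```

Depth puts the near fingertip at about z = 80–88 and the body's underside at about 163. With the TCP reported at 62, the text gives 51 and 135, so the real gripper stands about 27 mm higher than the report says. The fingers only nipped the fin's top and slid off. I'll open, go down in checked steps and measure the tip again.

```bash
python3 -m handwheel '0 0 -0.005 0 0 0 0.06;0 0 -0.005 0 0 0 0.06;0 0 0 0 0 0 0.06;0 0 0 0 0 0 0.06;0 0 0 0 0 0 0.06;0 0 0 0 0 0 0.06;0 0 0 0 0 0 0.06;0 0 0 0 0 0 0.06' 40 && python3 -m handwheel '0 0 0.01 0 0 0 0.06;0 0 0.009 0 0 0 0.06;0 0 0 0 0 0 0.06;0 0 0 0 0 0 0.06'&& python3 -m handwheel '0 0 0.008 0 0 0 0.06;0 0 0 0 0 0 0.06;0 0 0 0 0 0 0.06';python3 - <<'E'
from h import *
np.set_printoptions(precision=1,suppress=True)
p,d=r.camera('scene');P,C=cloud('scene',d,p);s=r.sense();print(s['tool_pos'],s['ft_force'],s['width'])
Q=P[box(P,(502,9),(-226,7),(30,140))];print('finger z',np.sort(Q[:,2])[:12],len(Q))
Q=P[box(P,(455,12),(-232,30),(60,250))];print('body z',np.sort(Q[:,2])[:12])
E
```

```text
clock: 10.95
tool_pos: [545.0, -219.3, 71.1]
ee_rot: [0.658, 0.753, -0.0, -0.0]
ft_force: [-0.0, 0.2, -0.1]
width: 0.641
finger_force: 0.0
clock: 11.35
tool_pos: [544.6, -219.2, 51.5]
ee_rot: [0.658, 0.753, -0.0, -0.001]
ft_force: [-0.1, 0.2, -0.1]
width: 0.646
finger_force: 0.0
clock: 11.65
tool_pos: [544.9, -219.2, 44.0]
ee_rot: [0.658, 0.753, -0.0, -0.0]
ft_force: [-0.3, -0.3, 0.9]
width: 0.645
finger_force: 0.0
[ 545.  -219.4   44.1] [ 0.3 -0.4  0.5] 0.6452817700614444
finger z [67.8 68.5 69.9 70.4 71.3 72.  72.5 72.6 73.  73.9 74.2 74.6] 41
body z [143.4 143.5 143.6 143.7 144.3 144.4 144.8 145.1 145.3 145.4 145.7 145.9]
```

```bash
python3 -m handwheel '0 0 0.005 0 0 0 0.06;0 0 0.004 0 0 0 0.06;0 0 0 0 0 0 0.06;0 0 0 0 0 0 0.06' && python3 -m handwheel '0 0 0 0 0 0 0.02;0 0 0 0 0 0 0.02;0 0 0 0 0 0 0.02;0 0 0 0 0 0 0.02;0 0 0 0 0 0 0.02;0 0 0 0 0 0 0.004;0 0 0 0 0 0 0.004;0 0 0 0 0 0 0.004' 40 && python3 -m handwheel '0 0 0 0 0 0 0.004;0 0 0 0 0 0 0.004;0 0 0 0 0 0 0.004'
```

```text
clock: 12.1
tool_pos: [544.9, -219.3, 35.0]
ee_rot: [0.658, 0.753, -0.0, -0.0]
ft_force: [0.1, 0.2, -0.2]
width: 0.644
finger_force: 0.0
clock: 12.9
tool_pos: [545.0, -219.2, 35.0]
ee_rot: [0.658, 0.753, -0.0, -0.0]
ft_force: [0.2, -0.3, -0.2]
width: 0.126
finger_force: 40.0
clock: 13.2
tool_pos: [545.0, -219.2, 35.0]
ee_rot: [0.658, 0.753, -0.0, -0.0]
ft_force: [0.6, 0.4, -1.0]
width: 0.127
finger_force: 40.0
```

Holding at 12 mm and 40 N. I'll lift, check, and carry gently.

```bash
python3 -m handwheel '0 0 -0.005 0 0 0 0.004;0 0 -0.015 0 0 0 0.004;0 0 -0.025 0 0 0 0.004;0 0 -0.035 0 0 0 0.004;0 0 -0.035 0 0 0 0.004;0 0 -0.03 0 0 0 0.004;0 0 -0.015 0 0 0 0.004;0 0 -0.005 0 0 0 0.004' 50 && python3 -m handwheel '0.008 -0.001 0 0 0 0 0.004;0.016 -0.001 0 0 0 0 0.004;0.024 -0.002 0 0 0 0 0.004;0.03 -0.003 0 0 0 0 0.004;0.035 -0.003 0 0 0 0 0.004;0.035 -0.003 0 0 0 0 0.004;0.035 -0.003 0 0 0 0 0.004;0.035 -0.003 0 0 0 0 0.004' && python3 -m handwheel '0.028 -0.002 0 0 0 0 0.004;0.018 -0.002 0 0 0 0 0.004;0.008 0 0 0 0 1 0.004;0.004 0 0 0 0 2 0.004;0 0 0 0 0 2.2 0.004;0 0 0 0 0 1 0.004;0 0 0 0 0 0 0.004' ; python3 - <<'E'
from h import *
np.set_printoptions(precision=1,suppress=True)
s=r.sense();print(s['tool_pos'],s['width'],R.from_quat(s['ee_rot']).as_matrix()[:,1])
for c in('scene','top'):
    p,d=r.camera(c);P,C=cloud(c,d,p)
    Q=P[box(P,(485,45),(52,80),(160,192))];print(c,len(Q),np.percentile(Q[:,2],[1,99]),cv2.minAreaRect(Q[:,:2].astype(np.float32)))
    print([(np.round(x['position']).tolist(),round(x['conf'],2)) for x in r.mark_of('nut0',c)],[(np.round(x['position']).tolist(),round(x['conf'],2)) for x in r.mark_of('tray',c)])
    cv2.imwrite(f'pics/b_{c}.png',p[:,:,::-1])
E
```

```text
clock: 14.0
tool_pos: [545.6, -219.9, 202.4]
ee_rot: [0.658, 0.753, 0.001, 0.002]
ft_force: [-0.3, -0.4, -1.7]
width: 0.125
finger_force: 50.0
clock: 14.8
tool_pos: [494.6, -2.8, 198.8]
ee_rot: [0.657, 0.754, -0.001, -0.002]
ft_force: [0.6, -0.9, -2.3]
width: 0.123
finger_force: 50.0
clock: 15.5
tool_pos: [483.9, 51.9, 199.3]
ee_rot: [0.697, 0.717, -0.001, -0.001]
ft_force: [0.5, -0.1, -1.4]
width: 0.124
finger_force: 50.0
[483.9  51.9 199.3] 0.12443992735625847 [ 1.  0. -0.]
scene 911 [164.4 190. ] ((482.26373291015625, 52.29094696044922), (40.14154052734375, 121.45356750488281), 2.1028659343719482)
[([486.0, 51.0, 175.0], 0.58), ([484.0, 23.0, 170.0], 0.55)] [([408.0, -228.0, -1.0], 0.97), ([479.0, 53.0, 167.0], 0.63)]
top 203 [164.7 188.6] ((487.4605712890625, 8.68142318725586), (27.508079528808594, 35.40543746948242), 89.67274475097656)
[] [([406.0, -224.0, 1.0], 0.86)]
```

```bash
python3 -m handwheel '0 0.0015 0 0 3 0 0.004;0 0 0 0 5 0 0.004;0 0 0 0 5 0 0.004;0 0 0 0 4 0 0.004;0 0 0 0 3 0 0.004;0 0 0 0 0 0 0.004;0 0 0 0 0 0 0.004;0 0 0 0 0 0 0.004' 50 ; python3 - <<'E'
from h import *
np.set_printoptions(precision=1,suppress=True)
s=r.sense();M=R.from_quat(s['ee_rot']).as_matrix();T=np.array(s['tool_pos']);print(T,s['width'],'tilt',np.degrees(np.arccos(-M[2,2])))
for c in('scene','top'):
    p,d=r.camera(c);P,C=cloud(c,d,p);np.savez(f'pics/{c}4.npz',p=p,d=d)
    Q=(P-T)@M   # tool coords
    k=box(Q,(0,90),(0,28),(-15,60));Q=Q[k];print(c,len(Q),'toolz %',np.percentile(Q[:,2],[1,50,99]),'x',np.percentile(Q[:,0],[1,99]),'y',np.percentile(Q[:,1],[1,99]))
    cv2.imwrite(f'pics/c_{c}.png',cv2.resize(p[130:290,180:400,::-1],(770,560)))
E
```

```text
clock: 16.6
tool_pos: [486.6, 52.1, 200.3]
ee_rot: [0.686, 0.706, 0.121, -0.124]
ft_force: [0.3, -0.4, -1.9]
width: 0.129
finger_force: 50.0
[486.6  52.1 200.3] 0.1291788028704408 tilt 19.976526064760087
scene 831 toolz % [-4.2 23.4 34.8] x [-59.2  58.5] y [-20.1  17. ]
top 416 toolz % [-10.6  31.3  36.4] x [ 6.  62.7] y [-16.3  18.2]
```

View pics/c_scene.png

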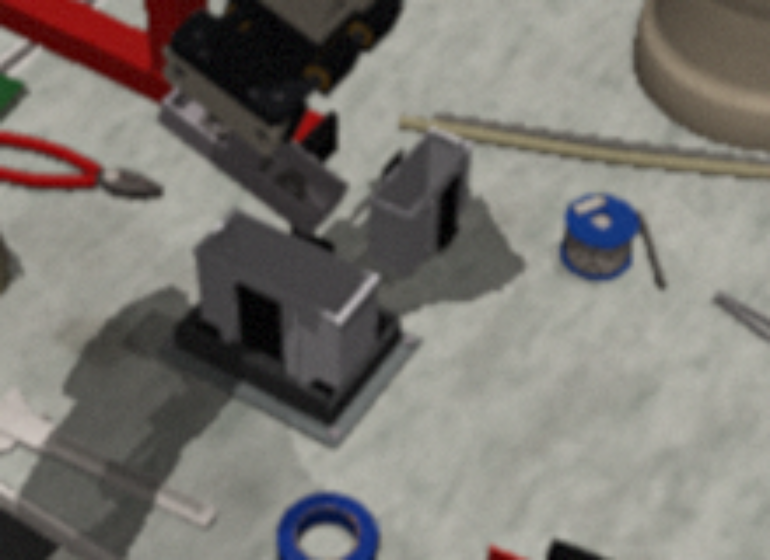

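The scene crop shows the tray held at 20°, spout to the right and the nuts still in it, behind and above the cassette mouth (rim at about (290,250)). In tool coordinates the tray spans ±60 and sits 35 ahead of the TCP, so the tilt model holds. I'll move to the pouring place and tip.

```bash
python3 -m handwheel '0.005 0 0.007 0 0 0 0.004;0.0105 0 0.0141 0 0 0 0.004;0.0105 0 0.0141 0 0 0 0.004;0.0055 0 0.007 0 0 0 0.004;0 0 0 0 0 0 0.004;0 0 0 0 0 0 0.004' 50 && python3 -m handwheel '0 0 0 0 3 0 0.004;0 0 0 0 3 0 0.004;0 0 0 0 3 0 0.004;0 0 0 0 3 0 0.004;0 0 0 0 3 0 0.004;0 0 0 0 3 0 0.004;0 0 0 0 3 0 0.004;0 0 0 0 3 0 0.004' && python3 -m handwheel '0 0 0 0 3 0 0.004;0 0 0 0 3 0 0.004;0 0 0 0 0 0 0.004;0 0 0 0 0 0 0.004;0 0 0 0 0 0 0.004;0 0 0 0 0 0 0.004;0 0 0 0 0 0 0.004;0 0 0 0 0 0 0.004' ; python3 - <<'E'
from h import *
np.set_printoptions(precision=1,suppress=True)
for c in('scene','top'):
    p,d=r.camera(c);np.savez(f'pics/{c}5.npz',p=p,d=d)
    print([(np.round(x['position']).tolist(),round(x['conf'],2)) for x in r.mark_of('nut0',c)])
    cv2.imwrite(f'pics/d_{c}.png',cv2.resize(p[150:290,190:350,::-1],(400,350)))
cv2.imwrite('pics/d.png',np.hstack([cv2.imread('pics/d_scene.png'),cv2.imread('pics/d_top.png')]))
E
```

```text
clock: 17.3
tool_pos: [485.7, 94.9, 171.4]
ee_rot: [0.687, 0.706, 0.121, -0.124]
ft_force: [0.4, 0.6, -2.9]
width: 0.127
finger_force: 50.0
clock: 18.1
tool_pos: [486.6, 93.4, 171.6]
ee_rot: [0.647, 0.664, 0.262, -0.267]
ft_force: [-0.1, 0.5, -2.9]
width: 0.125
finger_force: 50.0
clock: 18.9
tool_pos: [485.4, 95.5, 171.5]
ee_rot: [0.632, 0.65, 0.295, -0.303]
ft_force: [-0.9, 0.8, -0.5]
width: 0.128
finger_force: 50.0
[([485.0, 37.0, 8.0], 0.56)]
[]
```

View pics/d.png

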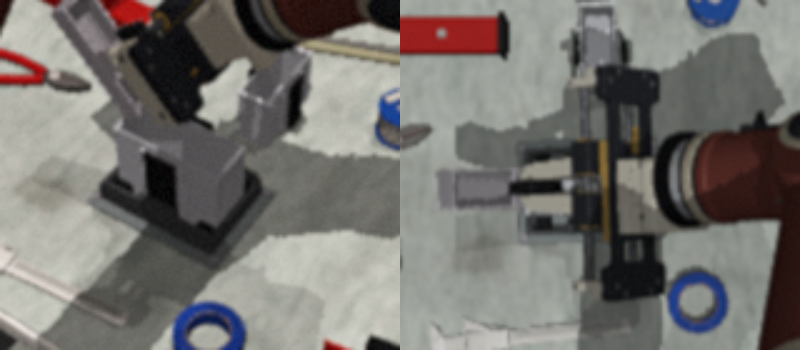

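The picture shows the tray at 50° with its spout in the cassette's mouth and its visible half empty. The measured load fell by about 1 N to match, and the network sees a nut inside the cassette. Now I'll go up, level off and carry the tray back.

```bash
python3 -m handwheel '0.012 0 -0.01 0 0 0 0.004;0.023 0 -0.019 0 0 0 0.004;0.012 0 -0.01 0 -4 0 0.004;0 0 0 0 -8 0 0.004;0 0 0 0 -8 0 0.004;0 0 0 0 -8 0 0.004;0 0 0 0 -8 0 0.004;0 0 0 0 -8 0 0.004' 50 && python3 -m handwheel '0 0 0 0 -6 0 0.004;0 0 0 0 0 -3 0.004;-0.02 0.001 0 0 0 -3.1 0.004;-0.035 0.0019 0 0 0 0 0.004;-0.045 0.0024 0 0 0 0 0.004;-0.045 0.0024 0 0 0 0 0.004;-0.045 0.0024 0 0 0 0 0.004;-0.045 0.0024 0 0 0 0 0.004' && python3 -m handwheel '-0.04 0.002 0 0 0 0 0.004;-0.03 0.0015 0 0 0 0 0.004;-0.015 0 0 0 0 0 0.004;0 0 0 0 0 0 0.004;0 0 0 0 0 0 0.004';python3 - <<'E'
from h import *
np.set_printoptions(precision=4,suppress=True)
def down(h): h=np.radians(h);y=np.array([np.cos(h),np.sin(h),0]);z=np.array([0,0,-1.]);return R.from_matrix(np.c_[np.cross(y,z),y,z])
for c in('scene','top'):
    p,d=r.camera(c);np.savez(f'pics/{c}6.npz',p=p,d=d)
    for q in('nut0','cassette'):print(c,q,[(np.round(x['position']).tolist(),round(x['conf'],2)) for x in r.mark_of(q,c)])
    cv2.imwrite(f'pics/e_{c}.png',cv2.resize(p[170:270,220:320,::-1] if c=='scene' else p[175:275,215:315,::-1],(400,400),interpolation=cv2.INTER_CUBIC))
cv2.imwrite('pics/e.png',np.hstack([cv2.imread('pics/e_scene.png'),cv2.imread('pics/e_top.png')]))
s=r.sense();print(s['tool_pos'],s['clock']);print(goto([545,-219.2,35],down(7.7)))
E
```

```text
clock: 19.9
tool_pos: [485.3, 95.4, 233.4]
ee_rot: [0.697, 0.715, 0.036, -0.035]
ft_force: [0.6, -0.2, -2.6]
width: 0.123
finger_force: 50.0
clock: 20.7
tool_pos: [527.5, -136.8, 232.2]
ee_rot: [0.658, 0.753, 0.0, -0.001]
ft_force: [-0.3, -0.1, -1.3]
width: 0.123
finger_force: 50.0
clock: 21.2
tool_pos: [542.7, -217.4, 231.9]
ee_rot: [0.658, 0.753, 0.001, -0.001]
ft_force: [-0.3, 0.2, -1.8]
width: 0.125
finger_force: 50.0
scene nut0 []
scene cassette [([633.0, 27.0, 2.0], 0.69), ([483.0, 39.0, 8.0], 0.56)]
top nut0 [([489.0, 35.0, 8.0], 0.42), ([478.0, 48.0, 16.0], 0.39), ([508.0, 16.0, 20.0], 0.35), ([414.0, 259.0, -2.0], 0.22)]
top cassette [([485.0, 39.0, 3.0], 0.79), ([633.0, 24.0, -1.0], 0.62)]
[ 542.9881 -218.2485  232.494 ] 21.5
(array([-0.0013,  0.0018,  0.1975]), array([ 0.0091, -0.0362,  0.0636]))
```

View pics/e.png

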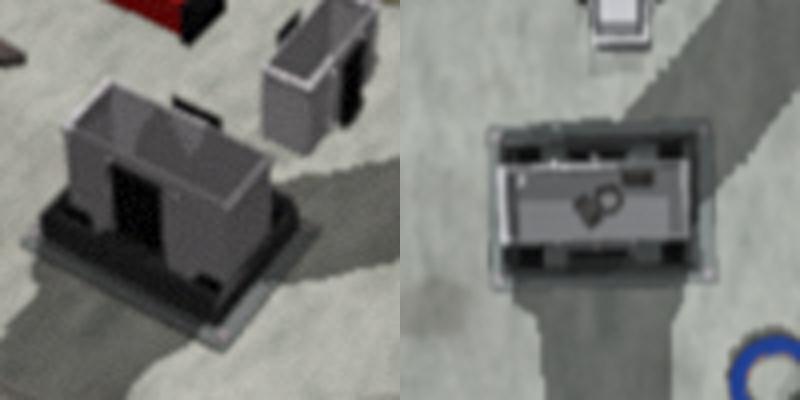

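The top view shows three nuts in the still-seated cassette, at (605,197), (588,212) and (637,177). I'll set the tray down.

```bash
python3 -m handwheel '-0.001 0.001 0.02 0 0 0 0.004;0 0 0.04 0 0 0 0.004;0 0 0.045 0 0 0 0.004;0 0 0.04 0 0 0 0.004;0 0 0.025 0 0 0 0.004;0 0 0.014 0 0 0 0.004;0 0 0.006 0 0 0 0.004;0 0 0.004 0 0 0 0.004' 50 && python3 -m handwheel '0 0 0.003 0 0 0 0.004;0 0 0 0 0 0 0.004;0 0 0 0 0 0 0.004;0 0 0 0 0 0 0.004'
```

```text
clock: 22.3
tool_pos: [544.8, -220.8, 38.9]
ee_rot: [0.658, 0.753, 0.0, 0.001]
ft_force: [-0.7, -0.2, -0.4]
width: 0.121
finger_force: 50.0
clock: 22.7
tool_pos: [544.3, -220.8, 36.1]
ee_rot: [0.658, 0.753, 0.0, 0.001]
ft_force: [0.9, 0.7, -1.4]
width: 0.124
finger_force: 50.0
```

```bash
python3 -m handwheel '0 0 0.001 0 0 0 0.004;0 0 0 0 0 0 0.004;0 0 0 0 0 0 0.004' && python3 -m handwheel '0 0 0.001 0 0 0 0.02;0 0 0 0 0 0 0.02;0 0 0 0 0 0 0.05;0 0 0 0 0 0 0.05;0 0 0 0 0 0 0.05;0 0 0 0 0 0 0.05;0 0 0 0 0 0 0.05;0 0 0 0 0 0 0.05' 20 && python3 -m handwheel '0 0 -0.01 0 0 0 0.05;0 0 -0.03 0 0 0 0.05;0 0 -0.04 0 0 0 0.05;0 0 -0.045 0 0 0 0.05;0 0 -0.045 0 0 0 0.093;0 0 -0.03 0 0 0 0.093;0 0 0 0 0 0 0.093';python3 - <<'E'
from h import *
np.set_printoptions(precision=4,suppress=True)
def down(h): h=np.radians(h);y=np.array([np.cos(h),np.sin(h),0]);z=np.array([0,0,-1.]);return R.from_matrix(np.c_[np.cross(y,z),y,z])
p,d=r.camera('scene');P,C=cloud('scene',d,p)
for z in((10,32),(66,90)):
    Q=P[box(P,(546,50),(-217,75),z)];print(z,len(Q),cv2.minAreaRect(Q[:,:2].astype(np.float32)),np.percentile(Q[:,2],98))
s=r.sense();print(s['tool_pos'],s['clock']);print(goto([486.1,40,220],down(1.5)))
E
```

```text
clock: 23.0
tool_pos: [544.3, -220.8, 35.0]
ee_rot: [0.658, 0.753, 0.0, 0.001]
ft_force: [-0.0, -0.4, 3.8]
width: 0.124
finger_force: 50.0
clock: 23.8
tool_pos: [543.9, -220.6, 33.4]
ee_rot: [0.658, 0.753, -0.0, 0.0]
ft_force: [-0.1, 0.6, -0.3]
width: 0.533
finger_force: 0.0
clock: 24.5
tool_pos: [546.4, -222.4, 239.4]
ee_rot: [0.659, 0.753, 0.002, 0.006]
ft_force: [0.5, -0.6, -0.4]
width: 0.746
finger_force: 0.0
(10, 32) 409 ((543.2780151367188, -219.777587890625), (40.399566650390625, 120.086669921875), 7.413964748382568) 28.37778936459194
(66, 90) 130 ((542.2450561523438, -220.18145751953125), (13.953645706176758, 40.085933685302734), 4.314374923706055) 79.99306321014463
[ 544.9569 -221.3313  236.3796] 24.55
(array([ 0.2669, -0.0237,  0.0155]), array([0.3098, 0.1417, 6.1353]))
```

The tray stands flat (floor and fin heights 0–80, level) and released. On to the cassette.

```bash
python3 -m handwheel '0.02 -0.002 0 0 0 0 0.093;0.04 -0.0035 0 0 0 0 0.093;0.045 -0.004 0 0 0 0 0.093;0.045 -0.004 0 0 0 0 0.093;0.045 -0.004 0 0 0 0 0.093;0.042 -0.0035 0 0 0 0 0.093;0.022 -0.002 0 0 0 2 0.093;0.008 -0.001 0 0 0 4.1 0.093' && python3 -m handwheel '0 0 0 0 0 0 0.093;0 0 0 0 0 0 0.093;0 0 0 0 0 0 0.093';python3 - <<'E'
from h import *
np.set_printoptions(precision=4,suppress=True)
def down(h): h=np.radians(h);y=np.array([np.cos(h),np.sin(h),0]);z=np.array([0,0,-1.]);return R.from_matrix(np.c_[np.cross(y,z),y,z])
from m2 import fit
p,d=r.camera('scene');P,C=cloud('scene',d,p);print('cassette',fit(P[box(P,(484,50),(38,85),(85,97))]))
s=r.sense();print(s['tool_pos'],s['clock']);print(goto([486.1,40,37],down(1.5)))
E
```

```text
clock: 25.35
tool_pos: [482.7, 44.7, 231.8]
ee_rot: [0.696, 0.718, -0.001, -0.002]
ft_force: [0.4, 0.3, -0.6]
width: 1.002
finger_force: 0.0
clock: 25.65
tool_pos: [484.6, 39.7, 232.9]
ee_rot: [0.698, 0.716, -0.001, -0.0]
ft_force: [0.4, 0.3, 0.0]
width: 0.998
finger_force: 0.0
cassette (array([485.4,  38.3,  91.6]), np.float64(281.56508743191694), 346)
[484.8  39.7 233. ] 25.7
(array([0. , 0. , 0.2]), array([-0.,  0., -0.]))
```

```bash
python3 -m handwheel '0 0.001 0.03 0 0 0 0.093;0 0 0.045 0 0 0 0.093;0 0 0.04 0 0 0 0.093;0 0 0.03 0 0 0 0.093;0 0 0.02 0 0 0 0.093;0 0 0 0 0 0 0.093' 30 && python3 -m handwheel '0 0 0.015 0 0 0 0.093;0 0 0.016 0 0 0 0.093;0 0 0 0 0 0 0.093;0 0 0 0 0 0 0.093';python3 - <<'E'
from h import *
np.set_printoptions(precision=1,suppress=True)
s=r.sense();print(s['tool_pos'],s['ft_force'])
p,d=r.camera('scene');P,C=cloud('scene',d,p)
Q=P[box(P,(425,12),(38,9),(35,130))];print('near finger z',np.sort(Q[:,2])[:8],len(Q))
Q=P[box(P,(394,12),(38,30),(90,250))];print('body z',np.sort(Q[:,2])[:8])
u,v=proj('scene',[[486,40,80]])[0].astype(int)
cv2.imwrite('pics/f.png',cv2.resize(p[v-60:v+60,u-60:u+60,::-1],(500,500),interpolation=cv2.INTER_CUBIC))
E
```

```text
clock: 26.3
tool_pos: [483.9, 39.9, 66.0]
ee_rot: [0.698, 0.716, -0.002, -0.002]
ft_force: [0.5, 0.1, 1.1]
width: 0.998
finger_force: 0.0
clock: 26.7
tool_pos: [486.7, 40.5, 38.3]
ee_rot: [0.698, 0.716, 0.0, 0.001]
ft_force: [-0.1, -0.2, 0.5]
width: 1.0
finger_force: 0.0
[486.7  40.5  38.3] [-0.1 -0.2  0.5]
near finger z [53.8 57.6 57.6 60.1 62.  62.4 63.1 64.4] 94
body z [137.8 139.6 140.3 140.3 140.3 140.6 140.7 140.7]
```

View pics/f.png

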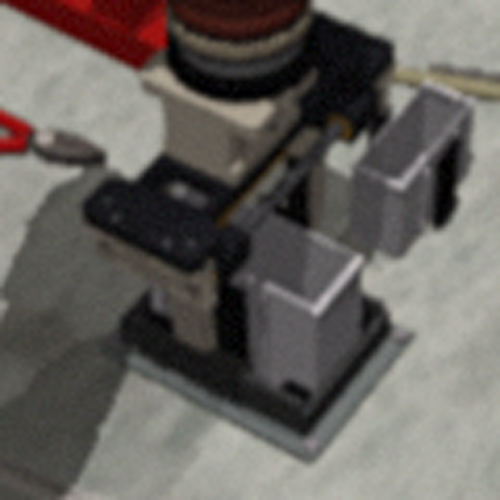

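The fingers stand astride both catches, the near one at (195,310) in front of its plate, with tips at about z = 54. I'll squeeze.

```bash
python3 -m handwheel '0 0 0 0 0 0 0.07;0 0 0 0 0 0 0.07;0 0 0 0 0 0 0.07;0 0 0 0 0 0 0.06;0 0 0 0 0 0 0.05;0 0 0 0 0 0 0.045;0 0 0 0 0 0 0.045;0 0 0 0 0 0 0.045' 40 && python3 -m handwheel '0 0 0 0 0 0 0.045;0 0 0 0 0 0 0.045;0 0 0 0 0 0 0.045' 40
```

```text
clock: 27.55
tool_pos: [486.6, 41.1, 38.5]
ee_rot: [0.698, 0.717, 0.001, 0.0]
ft_force: [-0.1, 0.2, 10.0]
width: 0.537
finger_force: 40.1
clock: 27.85
tool_pos: [486.6, 41.1, 38.6]
ee_rot: [0.698, 0.717, 0.001, 0.0]
ft_force: [-0.8, 0.9, 10.2]
width: 0.536
finger_force: 40.1
```

```bash
python3 -m handwheel '0 0 0 0 0 0 0.045;0 0 0 0 0 0 0.045;0 0 -0.002 0 0 0 0.045;0 0 -0.002 0 0 0 0.045;0 0 -0.003 0 0 0 0.045;0 0 -0.003 0 0 0 0.045;0 0 0 0 0 0 0.045' 30; python3 - <<'E'
from h import *
from m2 import *
p,d=r.camera('scene');P,C=cloud('scene',d,p)
Q=P[box(P,(484,50),(70,40),(60,130))];print(np.percentile(Q[:,2],[50,90,99]),len(Q))
Q=P[box(P,(484,50),(0,25),(60,130))];print(np.percentile(Q[:,2],[50,90,99]),len(Q))
u,v=proj('scene',[[486,40,80]])[0].astype(int)
cv2.imwrite('pics/g.png',cv2.resize(p[v-60:v+60,u-60:u+60,::-1],(500,500),interpolation=cv2.INTER_CUBIC))
E
```

```text
clock: 28.55
tool_pos: [486.0, 41.0, 47.6]
ee_rot: [0.698, 0.717, 0.0, 0.0]
ft_force: [-0.1, 0.0, -2.4]
width: 0.548
finger_force: 30.0
[ 94.6 118.1 126.9] 223
[ 83.5  99.2 101.7] 488
```

View pics/g.png

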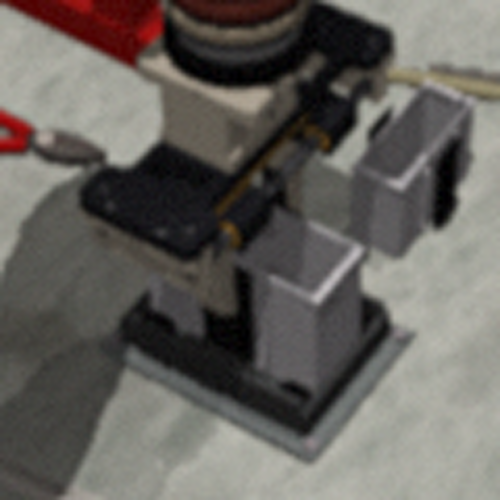

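The cassette has come up with the gripper: rim at about 101, load about 2.4 N, clear of the lips. I'll lift the rest.

```bash
python3 -m handwheel '0 0 -0.006 0 0 0 0.045;0 0 -0.012 0 0 0 0.045;0 0 -0.015 0 0 0 0.045;0 0 -0.015 0 0 0 0.045;0 0 -0.012 0 0 0 0.045;0 0 -0.008 0 0 0 0.045;0 0 -0.004 0 0 0 0.045;0 0 0 0 0 0 0.045' 30 && python3 -m handwheel '0 0 0 0 0 0 0.045;0 0 0 0 0 0 0.045;0 0 0 0 0 0 0.045;0 0 0 0 0 0 0.045;0 0 0 0 0 0 0.045;0 0 0 0 0 0 0.045'; python3 - <<'E'
from h import *
np.set_printoptions(precision=1,suppress=True)
p,d=r.camera('scene');P,C=cloud('scene',d,p)
for y in((5,15),(-10,10),(75,15)):
    Q=P[box(P,(486,35),y,(100,190))];print(y,np.percentile(Q[:,2],[1,99]),len(Q))
for q in('nut0','cassette','tray'):print(q,[(np.round(x['position']).tolist(),round(x['conf'],2)) for x in r.mark_of(q,'scene')])
cv2.imwrite('pics/i.png',cv2.resize(p[140:290,180:400,::-1],(770,525)))
E
```

```text
clock: 29.4
tool_pos: [486.1, 41.0, 119.9]
ee_rot: [0.698, 0.717, 0.0, 0.0]
ft_force: [-0.4, -0.8, -2.4]
width: 0.545
finger_force: 30.0
clock: 30.0
tool_pos: [485.8, 40.9, 119.2]
ee_rot: [0.698, 0.717, -0.0, -0.0]
ft_force: [0.1, 0.1, -3.0]
width: 0.547
finger_force: 30.0
(5, 15) [101.1 172.9] 407
(-10, 10) [101.1 173. ] 459
(75, 15) [101.  136.6] 119
nut0 []
cassette [([632.0, 30.0, 2.0], 0.77), ([481.0, 37.0, 85.0], 0.64)]
tray [([542.0, -224.0, 1.0], 0.74), ([406.0, -224.0, -0.0], 0.61), ([485.0, 39.0, 89.0], 0.21)]
```

View pics/i.png

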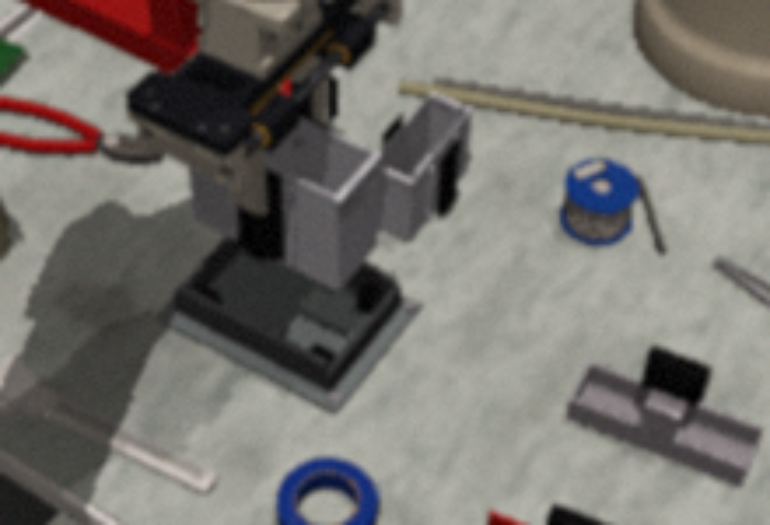

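The cassette hangs level about 80 mm above its seat, clear of the dock at (300,320). The empty tray stands on the table at (660,420). I'll hand in.

```bash
python3 -c "
from station import r
print(r.sign_off())"
```

```text
the job is handed in; nothing more can be done
None
```

I handed the job in, with no verdict returned: the nuts were tipped into the docked cassette, the empty tray is back on the table and released, and the gripper holds the cassette level about 80 mm above its seat with both catches squeezed.

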